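Slide the cedar discs into the moth-guard pockets

ROBOT

A 6-joint arm with a two-finger parallel gripper is mounted at the origin on the work surface. World frame = base frame: x ahead of the robot, y to its left, z up, the work surface at z = 0. Lengths are in mm, angles in rad, forces in N, time in s.
With the tool pointing down it reaches from about 350 to 875 mm from the base axis. Payload 4.2 kg.
Tool frame: the origin (TCP) lies at the very end of the fingers, on their centre line; the grasp point (between the pads) lies 19 mm behind it; z points along the fingers, y is the line along which they close (so a half turn about z gives the same grasp; the last joint's range is limited). The gripper opens to 85 mm and grips with 20 to 120 N. Pads are 22 mm wide; open, the fingers measure 114 mm over their backs; the gripper's body (76 mm by 85 mm) begins 54 mm behind the grasp point. The pads swing forward as they close: fully open they stand 13 mm farther back than shut.
Start: joints at [1.439, 0.385, 0.008, 0, -1.194, -0.259], TCP at [238.047, 577.869, 231.312] pointing down, gripper open.
Joint ranges: [-3.14, 3.14], [-1.21, 2.06], [-1.07, 1.41], [-3.16, 2.05], [-2.99, -0.16], [-3.1, 3.1]. Speed limits (rad/s): [2.79, 2.79, 3.14, 3.14, 3.14, 3.14].

INTERFACE

Orientations are given as a unit quaternion [x, y, z, w].
In Python, from bench import read_state, get_image, get_calibration, job_done gives the robot as it stands.
- The arm moves only by the shell command python3 -m creep 'ROWS'. ROWS is a JSON object of lists of equal length, an entry for each row: "translation": the shift along the world's x, y, z in cm, a list of three; "delta_rot": the turn, a rotation vector about the world's x, y, z in degrees, a list of three; "hand": the finger opening in cm, from 0 to 8.54. A call has 1 to 8 rows; each row is the pose to reach, as a shift and turn from the pose commanded when the call began; what a row does not reach only later rows make up. A row lasts 1/8 s, in which the tool goes at most 62.5 mm and 10.7 degrees, less where a joint would pass 70% of its speed; a pose out of reach is approached as far as the arm can. A call with a gripper value outside its range is refused whole. The fingers move at their own pace and stop on an object; the grip force is fixed at half the most. Time passes only in rows, so rows that repeat a pose let the fingers close. It gives the time, the measured TCP pose, the force, the opening and the grip force at its end, in the units of the state.
- read_state(): the state, without advancing time (a new reading comes with each control period).
- get_image(name): name is "scene" or "side" or "wrist"; returns (picture, depth): 420x560x3 uint8, red, green, blue; 420x560 float32, mm along the optical axis (not along the pixel's ray), 0 where there is no reading.
- get_calibration(name): a dict with "intrinsics" (3x3 intrinsics, pixels), "xyz" and "attitude" of the camera in the world. Camera axes: x right, y down, z forward; pixel columns grow to the right and rows downward; lengths in mm; the calibration is good to about 2 mm. A picture is of the moment at which its call begins: read the wrist's pose just before it. get_calibration takes no time and is no camera call; for the wrist camera it gives the pose at the moment of the call.
- job_done(): hands the job in; it is judged then, once.
The state is a dict: "clock": time; "joints": joint angles; "joint_vel": joint speeds; "joint_efforts": joint torques, N m; "position": TCP position; "ee_rot": TCP orientation; "contact_force": force on the tool from outside, world axes, zero at the start; "wrist_torque": the same for the moment, N m; "gripper_width": finger opening in mm; "grasp_force": force on a finger pad.
Only numpy, scipy, OpenCV 4.12 (cv2) and the standard library are available. Lean on these libraries where they do the work, as an engineer would, in place of code of your own. Each camera call takes 0.05 s, during which the arm holds its last target. There are 200 camera calls.

TASK

Freshen the wardrobe's moth guard: slide each of the two brown cedar discs along its lane in the organiser tray, one after the other (a fingertip pressed lightly on top will draw it along), so that it drops into the pocket at the open end of its lane and lies flat on the pocket floor. Do not lift the discs out of the tray or press hard on them; leave the white disc at its end of the lane, and do not disturb the mug, paperweight, tape dispenser and shoe horn.

Things in the scene. Friction and masses are not known exactly. Their poses are not given: they have to be found in the camera images.
- tray: Fixed organiser unit: white housing and, in front of it, its grey tray. Origin: underside of the tray, z up, +x along the lanes to the housing, y across. Three lanes along x at y = -56, 0, +56 mm, each 41 mm wide, floor at z = 24, wall tops at z = 34.5 mm. Lane floor from x = +45 (closed end) to x = -54 mm, where it breaks off into the pocket (x = -54 to -98 mm, floor z = 6).
- housing_front (a point): Foot of the white housing's front face, at tray x = +65, y = 0, z = 0 mm; the housing behind it is 140 deep, 200 wide, 56 mm high. The tray's other end is a 6 mm front wall, outer face at tray x = -104 mm, with a small pull lip. Tray, lanes and discs are smooth: disc on lane floor has friction about 0.25; fingertips grip a disc's top better than that.
- cedar_a: Cedar moth-repellent disc, brown wood, 36 mm diameter, 12 mm thick, about 20 g, dark dot in the middle of its top. Origin: centre of its underside, z up. It starts flat on the lane floor at the closed end of one of the lanes, only 1 to 5 mm from the end wall (no room for a finger behind it), its top 1.5 mm proud of the lane walls (no side to grip).
- cedar_b: Second cedar disc, the same as cedar_a, in another lane. A disc moved not quite far enough can hang nose-down with its trailing edge on the end of the lane floor; nudged on by a few mm from behind, it falls flat (it has room to: 36 mm disc, 44 x 41 mm pocket).
- white_disc: White ceramic scent disc with a blue dot, same size, 30 g, at the closed end of the remaining lane; to stay there. Origin: centre of its underside.
- pocket0 (a point): Middle of the floor of the pocket (44 x 41 mm, 18 mm below the lane floor) of the lane at tray y = -56 mm; axes as the tray's.
- pocket1 (a point): Middle of the floor of the pocket (44 x 41 mm, 18 mm below the lane floor) of the lane at tray y = 0 mm; axes as the tray's.
- pocket2 (a point): Middle of the floor of the pocket (44 x 41 mm, 18 mm below the lane floor) of the lane at tray y = 56 mm; axes as the tray's.
- mug: Blue ceramic mug, 82 mm diameter, 92 mm high, standing beside the tray on its +y side. Origin: centre of its underside.
- paperweight: Clear glass dome paperweight, 70 mm diameter, 41 mm high, beside the tray on its -y side. Origin: centre of its underside.
- tape_dispenser: Stainless steel tape dispenser, 115 x 50 x 70 mm, on the shelf by the housing on its +y side. Origin: centre of its underside, x along its length.
- shoe_horn: Red plastic shoe horn, 230 mm long, about 40 mm wide, lying on the shelf on the tray's -y side. Origin: underside, 105 mm from the handle end, x towards the blade.
Things that resemble listed ones, but are neither listed nor needed, are in the scene too. What is shaped like the cedar_a but purple or red is not meant.

How it is judged (in metres and radians):
On the way:
1. one cedar disc has dropped into a pocket, the other is still up in its lane (((z of cedar_a in the frame of tray below 0.009 m and z of cedar_b in the frame of tray above 0.02 m) or (z of cedar_b in the frame of tray below 0.009 m and z of cedar_a in the frame of tray above 0.02 m))), for 0.1 s.
At the end, for the whole second after the job is handed in: Both cedar discs lie at rest flat (within 0.12 rad) on the floors of pockets (underside under 9 mm above the tray's underside, centre within 7 mm of the pocket's middle); the white disc has moved less than 8 mm and the mug, paperweight, tape dispenser and shoe horn less than 20 mm ((horizontal distance between cedar_a and pocket0 below 0.007 m or horizontal distance between cedar_a and pocket1 below 0.007 m or horizontal distance between cedar_a and pocket2 below 0.007 m) and z of each of cedar_a, cedar_b in the frame of tray below 0.009 m and angle between each of cedar_a, cedar_b's own z axis and vertical below 0.12 rad and linear speed of each of cedar_a, cedar_b below 0.02 m/s and (horizontal distance between cedar_b and pocket0 below 0.007 m or horizontal distance between cedar_b and pocket1 below 0.007 m or horizontal distance between cedar_b and pocket2 below 0.007 m) and distance of white_disc from where it was at the start of the episode below 0.008 m and distance of each of mug, paperweight, tape_dispenser, shoe_horn from where it was at the start of the episode below 0.02 m); the robot touches nothing.
It fails at once if a cedar disc lifted out of the tray (underside more than 20 mm above the lane floor) (z of any of cedar_a, cedar_b in the frame of tray above 0.044 m).
It fails at once if a cedar disc pressed harder than 45 N (contact force between the fingers and cedar_a above 45 N or contact force between the fingers and cedar_b above 45 N).
It fails at once if white disc moved more than 15 mm (distance of white_disc from where it was at the start of the episode above 0.015 m).
It fails at once if mug, paperweight, tape dispenser or shoe horn moved more than 30 mm (distance of any of mug, paperweight, tape_dispenser, shoe_horn from where it was at the start of the episode above 0.03 m).
It also fails if it takes over 64 s, if anything falls off the work surface, if the arm or the gripper's body presses on something with over 40 N, if the wrist force passes 120 N, or if a joint passes its speed limit or range.

## Working session

There is one attempt and no reset: what is moved stays moved. The work goes in short steps, Python scripts to look and compute and a shell command to move; the robot and the scene stay as the last step left them, time stands still between calls to the robot, and variables do not carry over. Pictures are saved under pics/ and viewed, at most 10 in all, crops included, and the job is handed in when it is done.

```bash
mkdir -p pics; cat > h.py <<'E'
import numpy as np,cv2
from scipy.spatial.transform import Rotation as R
from bench import *
def shot(n,f=None):
    c=get_calibration(n); im,d=get_image(n)
    if f: cv2.imwrite('pics/'+f,im[:,:,::-1])
    np.savez(n+'.npz',im=im,d=d,K=c['intrinsics'],t=c['xyz'],q=np.array(c['attitude']))
    return im,d,c
def load(n): return np.load(n+'.npz')
def world(n):
    z=load(n);K=z['K'];d=z['d'];v,u=np.mgrid[:d.shape[0],:d.shape[1]]
    p=np.stack([(u-K[0,2])/K[0,0]*d,(v-K[1,2])/K[1,1]*d,d],-1)
    q=z['q']; M=R.from_quat(q).as_matrix() if q.size==4 else q
    return p@M.T+z['t'],z['im'],d
E
python3 - <<'E'
from h import *
print(read_state())
print(get_calibration('scene'),get_calibration('wrist'))
shot('scene','s1.png');shot('side','d1.png')
E
```

```text
{'clock': 0.0, 'joints': array([ 1.43863421e+00,  3.85581703e-01,  6.59546259e-03, -4.75266395e-04,
       -1.19400395e+00, -2.58591432e-01]), 'joint_vel': array([-0.00056607,  0.00148015, -0.00136593, -0.00064429,  0.00153896,
        0.00030358]), 'joint_efforts': array([-1.48652027e-03, -3.92289519e+01,  1.88394892e+01,  4.18626130e+00,
       -4.63826931e-03, -8.03823525e-06]), 'position': array([237.8230649 , 577.34086079, 230.19804973]), 'ee_rot': array([ 9.80956954e-01, -1.94222043e-01, -1.51129997e-04,  1.10869276e-03]), 'contact_force': array([0.20744773, 0.00761109, 0.00101557]), 'wrist_torque': array([-0.00400536, -0.02095995, -0.05216837]), 'grasp_force': 0.0, 'gripper_width': 85.364395530761}
{'intrinsics': array([[435.0801751 ,   0.        , 284.44897511],
       [  0.        , 435.0801751 , 207.63371041],
       [  0.        ,   0.        ,   1.        ]]), 'xyz': array([1301.06490649,  119.61454707,  789.67867004]), 'attitude': array([ 0.61646156,  0.6907199 , -0.27439237, -0.25998076])} {'intrinsics': array([[304.26256232,   0.        , 280.31647966],
       [  0.        , 304.26256232, 209.89413605],
       [  0.        ,   0.        ,   1.        ]]), 'xyz': array([315.83456085, 546.02959724, 373.46209423]), 'attitude': array([-0.54857945,  0.81933724,  0.13796671, -0.09333943])}
```

View pics/s1.png

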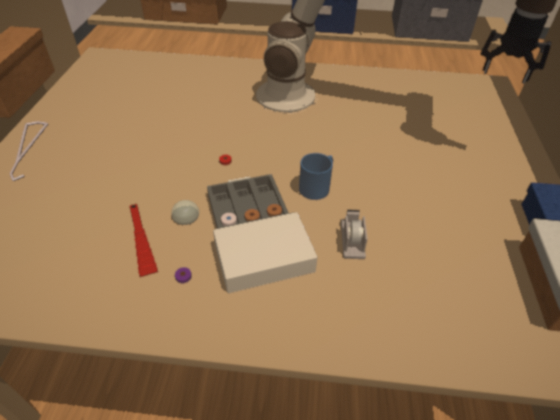

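View pics/d1.png

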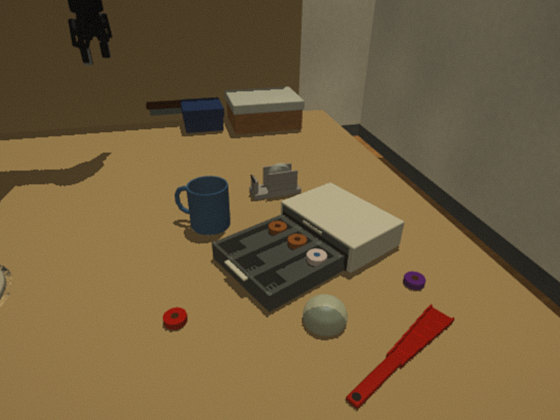

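Scene: the brown discs are at about (252,215) and (274,210), and the white one at (229,218). The lookalikes are a red disc at (225,159) and a purple one at (183,275), both outside the tray. I choose the two brown discs in the tray, in the middle lane and the mug-side lane. The side view agrees: brown at (297,240) and (278,227), white at (317,256).

```bash
cat > m.py <<'E'
from h import *
import sys
def discs(n,zmin=15,zmax=60):
    P,im,d=world(n); hsv=cv2.cvtColor(im,cv2.COLOR_RGB2HSV)
    out=[]
    m=(P[...,2]>28)&(P[...,2]<48)&(d>0)
    return P,im,d,hsv,m
if __name__=='__main__':
    for n,pts in (('scene',[(252,215),(274,210),(229,218),(316,170)]),('side',[(297,240),(278,227),(317,256)])):
        P,im,d=world(n)
        for u,v in pts: 
            print(n,u,v,np.median(P[v-1:v+2,u-1:u+2].reshape(-1,3),0).round(1),im[v,u+3])
    # housing top
    P,im,d=world('scene')
    m=((P[...,2]>50)&(P[...,2]<62)&(im.min(2)>140)).astype(np.uint8)
    n,l,s,c=cv2.connectedComponentsWithStats(m); k=1+s[1:,4].argmax()
    Q=P[l==k]; r=cv2.minAreaRect(Q[:,:2].astype(np.float32)); print(r,cv2.boxPoints(r),np.median(Q[:,2]))
E
python3 m.py
```

```text
scene 252 215 [600.4 -16.   36.2] [148  93  56]
scene 274 210 [578.4  34.   36.6] [149  94  55]
scene 229 218 [616.7 -68.4  37.3] [203 173 155]
scene 316 170 [414.7 126.4  35.3] [61 66 73]
side 297 240 [595.4 -25.4  38.1] [120  67  29]
side 278 227 [574.   23.8  37.9] [128  72  29]
side 317 256 [615.6 -77.8  37.3] [170 150 129]
((696.7205200195312, 26.38965606689453), (139.92828369140625, 197.23916625976562), 23.04998016357422) [[593.7291    89.742485]
 [670.95496  -91.74984 ]
 [799.7119   -36.963173]
 [722.4861   144.52914 ]] 56.52107422515144
```

```bash
python3 - <<'E'
from h import *
s=read_state();c=get_calibration('wrist')
T=R.from_quat(s['ee_rot']).as_matrix();C=R.from_quat(c['attitude']).as_matrix()
print(T.T@(c['xyz']-s['position']),(T.T@C).round(3))
E
python3 -m creep '{"translation":[[5.5,-5,2],[8,-10.5,3],[11,-16,3],[14,-21.5,3],[17,-27,3],[20,-32,3],[22,-37,3],[24,-42,3]],"delta_rot":[[0,0,-6],[0,0,-12],[0,0,-18],[0,0,-24],[0,0,-30],[0,0,-36],[0,0,-42],[0,0,-45]],"hand":[4,2,0,0,0,0,0,0]}'
```

```text
[  84.06555813   -0.44269481 -143.2475437 ] [[ 0.    -0.944 -0.329]
 [ 1.     0.001 -0.   ]
 [ 0.001 -0.329  0.944]]
clock: 1.1
position: [478.4, 155.7, 261.0]
ee_rot: [0.831, -0.556, -0.0, 0.0]
contact_force: [1.1, -0.2, 0.3]
gripper_width: 0.2
grasp_force: 0.0
```

```bash
python3 -m creep '{"translation":[[2.5,-5,-4],[5,-10.4,-8],[5,-10.4,-8],[5,-10.4,-8]],"delta_rot":[[0,0,0],[0,0,0],[0,0,0],[0,0,0]],"hand":[0,0,0,0]}'
python3 - <<'E'
from h import *
shot('wrist','w1.png')
E
```

```text
clock: 1.6
position: [528.0, 53.3, 180.7]
ee_rot: [0.832, -0.555, -0.0, 0.001]
contact_force: [0.5, 1.4, 1.0]
gripper_width: 0.1
grasp_force: 0.0
```

View pics/w1.png

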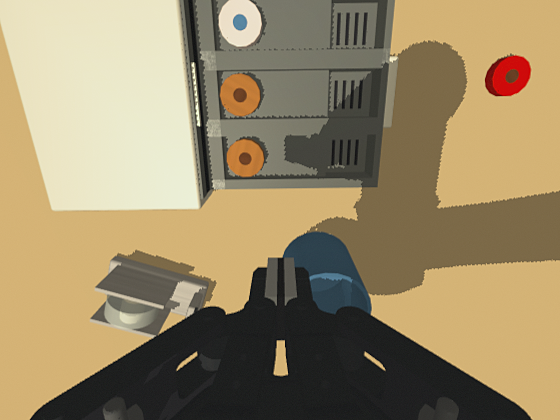

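Close view: white disc at (240,22), cedar discs at (240,95) and (245,158). The pockets with slotted floors are on the right at x≈350, and the red lookalike is at (508,75), outside the tray. That confirms the choice.

```bash
cat > t.py <<'E'
from h import *
P,im,d=world('wrist'); v,u=np.mgrid[:420,:560]
hsv=cv2.cvtColor(im,cv2.COLOR_RGB2HSV)
C=[]
for n,(a,b) in dict(W=(240,22),A=(240,95),B=(245,158)).items():
    m=(np.hypot(u-a,v-b)<30)&(P[...,2]>32)&(P[...,2]<48)
    if n!='W': m&=(hsv[...,1]>130)
    else: m&=(hsv[...,2]>150)
    m=cv2.morphologyEx(m.astype(np.uint8),cv2.MORPH_OPEN,np.ones((5,5)))
    c=max(cv2.findContours(m,0,1)[0],key=cv2.contourArea)
    z=np.median(P[...,2][m>0])
    Q=P[c[:,0,1],c[:,0,0],:2].astype(np.float32); (x,y),r=cv2.minEnclosingCircle(Q)
    e=cv2.fitEllipse(Q); C.append(e[0]); print(n,x,y,r,e,z)
C=np.array(C); dv=C[2]-C[0]; print('lane spacing',np.linalg.norm(dv),'yaw from discs',np.degrees(np.arctan2(-dv[0],dv[1])))
m=((P[...,2]>50)&(P[...,2]<62)&(im.min(2)>140)&(u<230)).astype(np.uint8)
Q=P[m>0]
# housing front edge: per-row max u of housing top
e=[];
for r in range(5,200,4):
    k=np.where((m[r]>0))[0]
    if len(k): e.append(P[r,k.max()])
e=np.array(e); vx,vy,x0,y0=cv2.fitLine(e[:,:2].astype(np.float32),cv2.DIST_HUBER,0,.01,.01).ravel()
yaw=np.arctan2(-vx*np.sign(vy),abs(vy)); print('front edge',vx,vy,x0,y0,np.degrees(yaw),np.median(Q[:,2]))
X=np.array([np.cos(yaw),np.sin(yaw)]);Y=np.array([-X[1],X[0]])
print('front s',X@[x0,y0])
# lane floor end: height profile along each lane
G=P[...,:2]@np.stack([X,Y],1); 
for yc in C@Y:
    prof=[]
    for s in np.arange(X@C[1]-130,X@C[1]+30,4):
        k=(abs(G[...,1]-yc)<10)&(abs(G[...,0]-s)<2)&(d>0)
        prof.append((round(s),round(float(np.median(P[k][:,2])),1) if k.sum()>3 else None))
    print(round(yc,1),prof)
for s in (X@C[1]-50,):
    prof=[]
    for y in np.arange(C[0]@Y-30,C[2]@Y+45,3):
        k=(abs(G[...,0]-s)<12)&(abs(G[...,1]-y)<1.5)&(d>0)
        prof.append((round(y),round(float(np.median(P[k][:,2])),1) if k.sum()>3 else None))
    print('across',prof)
print('discs XY',C@np.stack([X,Y],1))
E
python3 t.py
```

```text
W 615.1873779296875 -70.53778076171875 17.775711059570312 ((615.0303344726562, -70.2023696899414), (33.32415771484375, 34.37942886352539), 76.64693450927734) 36.4866056102631
A 595.873046875 -17.76201820373535 17.691680908203125 ((595.7330932617188, -17.909912109375), (33.99317932128906, 34.39906311035156), 69.62055969238281) 36.56011299456259
B 572.19677734375 32.5767936706543 17.849252700805664 ((572.2156372070312, 32.332420349121094), (33.879573822021484, 34.67257308959961), 162.60305786132812) 36.558226050577446
lane spacing 111.11472211323641 yaw from discs 22.663592344129693
front edge 0.39308423 -0.9195025 624.23096 19.416742 23.146545 56.54820969430921
front s 581.61426
-306.3 [(411, 34.8), (415, 35.0), (419, 17.9), (423, 6.6), (427, 6.7), (431, 6.5), (435, 6.9), (439, 6.5), (443, 6.8), (447, 6.5), (451, 7.0), (455, 6.4), (459, 6.6), (463, 24.3), (467, 24.4), (471, 24.5), (475, 24.4), (479, 24.4), (483, 24.3), (487, 24.5), (491, 24.6), (495, 24.5), (499, 24.6), (503, 24.6), (507, 24.4), (511, 24.4), (515, 24.6), (519, 24.8), (523, 36.1), (527, 36.4), (531, 36.5), (535, 36.6),
[... 1443 characters left out ...]
(-273, 35.0), (-270, 25.2), (-267, 24.6), (-264, 24.5), (-261, 24.6), (-258, 24.4), (-255, 24.5), (-252, 24.4), (-249, 24.4), (-246, 24.4), (-243, 24.5), (-240, 24.5), (-237, 24.5), (-234, 24.5), (-231, 24.8), (-228, 34.8), (-225, 34.9), (-222, 35.1), (-219, 35.1), (-216, 35.0), (-213, 24.5), (-210, 24.7), (-207, 24.6), (-204, 24.7), (-201, 24.5), (-198, 24.3), (-195, 24.6), (-192, 24.6), (-189, 24.6), (-186, 24.6), (-183, 24.5), (-180, 24.6), (-177, 274.4), (-174, 261.4), (-171, 233.6), (-168, 238.6), (-165, 224.7), (-162, 237.7), (-159, 237.9), (-156, 237.9), (-153, 237.3), (-150, 238.4)]
discs XY [[ 537.92644715 -306.30997427]
 [ 540.73792715 -250.64149092]
 [ 538.86303746 -195.19920271]]
```

```bash
python3 -m creep '{"translation":[[3.7,-3.4,-3],[7.5,-6.8,-6],[7.5,-6.8,-11],[7.5,-6.8,-13],[7.5,-6.8,-13.7],[7.5,-6.8,-13.7],[7.5,-6.8,-13.7]],"delta_rot":[[0,0,0],[0,0,0],[0,0,0],[0,0,0],[0,0,0],[0,0,0],[0,0,0]],"hand":[0,0,0,0,0,0,0]}'
python3 -c "
from bench import *
print(read_state())"
```

```text
clock: 2.52
position: [604.2, -13.3, 46.2]
ee_rot: [0.832, -0.554, 0.001, -0.001]
contact_force: [-0.4, 0.2, -0.2]
gripper_width: 0.2
grasp_force: 0.0
{'clock': 2.525, 'joints': array([ 2.45744110e-01,  5.34992445e-01, -2.65506376e-01,  3.69891244e-04,
       -7.66777900e-01,  1.49783521e-01]), 'joint_vel': array([-5.10017605e-03,  8.81981526e-05, -2.29449550e-03, -3.33829477e-03,
        1.32074431e-03,  5.47429315e-04]), 'joint_efforts': array([ 6.36890391e-02, -4.13180315e+01,  1.39937335e+01,  3.11030254e+00,
       -3.39111666e-04, -8.23013725e-04]), 'position': array([604.20031739, -13.28683901,  46.18358811]), 'ee_rot': array([ 0.83232692, -0.55428222,  0.00127841, -0.00121618]), 'contact_force': array([-0.42230177,  0.18503975, -0.1611403 ]), 'wrist_torque': array([ 0.01082544, -0.02673964, -0.07022295]), 'grasp_force': 0.0, 'gripper_width': 0.18228793352098277}
```

```bash
python3 -m creep '{"translation":[[0,0,-0.5],[0,0,-0.8],[0,0,-0.9],[0,0,-0.95],[0,0,-0.95]],"delta_rot":[[0,0,0],[0,0,0],[0,0,0],[0,0,0],[0,0,0]],"hand":[0,0,0,0,0]}'
python3 -m creep '{"translation":[[0,0,-0.05],[0,0,-0.05]],"delta_rot":[[0,0,0],[0,0,0]],"hand":[0,0]}'
python3 -m creep '{"translation":[[0,0,-0.05],[0,0,-0.05]],"delta_rot":[[0,0,0],[0,0,0]],"hand":[0,0]}'
```

```text
clock: 3.15
position: [603.7, -14.2, 36.1]
ee_rot: [0.832, -0.555, 0.001, -0.0]
contact_force: [-0.7, -0.5, 6.2]
gripper_width: -0.2
grasp_force: 3.2
clock: 3.4
position: [603.8, -14.2, 36.1]
ee_rot: [0.832, -0.554, 0.001, -0.0]
contact_force: [-1.0, 0.1, 8.6]
gripper_width: -0.0
grasp_force: 4.3
clock: 3.65
position: [604.0, -14.3, 36.1]
ee_rot: [0.832, -0.554, 0.001, -0.001]
contact_force: [-2.3, 0.1, 10.7]
gripper_width: 0.0
grasp_force: 5.3
```

```bash
python3 -m creep '{"translation":[[-0.46,-0.2,0],[-1.38,-0.59,0],[-2.39,-1.02,0],[-3.4,-1.45,0],[-4.41,-1.89,0],[-5.42,-2.32,0],[-6.16,-2.63,0],[-6.44,-2.75,0]],"delta_rot":[[0,0,0],[0,0,0],[0,0,0],[0,0,0],[0,0,0],[0,0,0],[0,0,0],[0,0,0]],"hand":[0,0,0,0,0,0,0,0]}'
python3 - <<'E'
from h import *
shot('wrist','w2.png'); s=read_state(); print(s['position'],s['contact_force'])
P,im,d=world('wrist')
X=np.array([.9195,.3931]);Y=np.array([-.3931,.9195]);G=P[...,:2]@np.stack([X,Y],1)
hsv=cv2.cvtColor(im,cv2.COLOR_RGB2HSV)
m=(hsv[...,1]>130)&(hsv[...,0]<20)&(P[...,2]>30)&(P[...,2]<42)&(G[...,0]>400)&(G[...,0]<560)&(abs(G[...,1]+222)<52)
n,l,st,c=cv2.connectedComponentsWithStats(m.astype(np.uint8))
for i in range(1,n):
    if st[i,4]>60:
        g=G[l==i]; print(st[i],g.min(0),g.max(0))
E
```

```text
clock: 4.65
position: [541.7, -41.3, 36.1]
ee_rot: [0.832, -0.554, 0.003, -0.002]
contact_force: [0.6, 0.5, 7.3]
gripper_width: 0.1
grasp_force: 3.6
[541.45597896 -41.42615877  36.07496522] [0.95271845 0.13383921 8.3260421 ]
[ 263  235   66   58 1830] [ 456.3799999  -270.10132947] [ 491.10843757 -237.64255681]
[176 351  22  20  84] [ 531.87449469 -197.17616973] [ 545.52355844 -182.88529801]
```

View pics/w2.png

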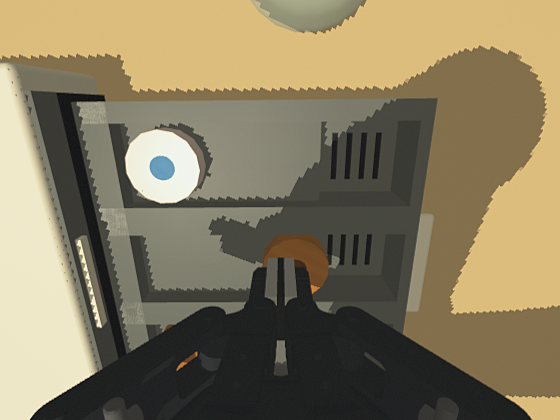

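The disc at (297,262) follows the fingertip and is now near the lane edge. I continue over the edge, then lift.

```bash
python3 -m creep '{"translation":[[-0.74,-0.31,0],[-1.47,-0.63,0],[-2.21,-0.94,0],[-2.76,-1.18,0],[-3.22,-1.38,0],[-3.22,-1.38,0]],"delta_rot":[[0,0,0],[0,0,0],[0,0,0],[0,0,0],[0,0,0],[0,0,0]],"hand":[0,0,0,0,0,0]}'
python3 -m creep '{"translation":[[0,0,1],[0.5,0.2,4],[0,1,5],[-1.5,4,6],[-1.5,4,6]],"delta_rot":[[0,0,0],[0,0,0],[0,0,0],[0,0,0],[0,0,0]],"hand":[0,0,0,0,0]}'
cat > look.py <<'E'
from h import *
import sys
shot('wrist',sys.argv[1]); s=read_state(); print(s['position'],s['contact_force'])
P,im,d=world('wrist')
X=np.array([.9195,.3931]);Y=np.array([-.3931,.9195]);G=P[...,:2]@np.stack([X,Y],1)
hsv=cv2.cvtColor(im,cv2.COLOR_RGB2HSV)
m=(hsv[...,1]>130)&(hsv[...,0]<20)&(P[...,2]>5)&(P[...,2]<46)&(G[...,0]>415)&(G[...,0]<560)&(abs(G[...,1]+222)<50)
n,l,st,c=cv2.connectedComponentsWithStats(m.astype(np.uint8))
for i in range(1,n):
    if st[i,4]>60:
        g=G[l==i]; z=P[l==i]; A=np.c_[g,np.ones(len(g))]; k=np.linalg.lstsq(A,z[:,2],rcond=None)[0]
        print(st[i],g.min(0),g.max(0),(g.min(0)+g.max(0))/2,'z',np.percentile(z[:,2],[2,50,98]),'slope',k[:2])
E
python3 look.py w3.png
```

```text
clock: 5.45
position: [505.8, -55.7, 33.5]
ee_rot: [0.832, -0.555, -0.0, 0.0]
contact_force: [0.1, 0.4, -0.7]
gripper_width: -0.2
grasp_force: 0.0
clock: 6.08
position: [490.5, -14.0, 94.4]
ee_rot: [0.833, -0.554, 0.0, -0.0]
contact_force: [0.0, -0.1, -0.6]
gripper_width: -0.4
grasp_force: 0.0
[490.83221574 -14.61858244  94.01253177] [ 0.10161858 -0.89863416 -0.38929975]
[ 250  135   49   52 2012] [ 432.19472172 -269.40125444] [ 466.07054479 -234.10083838] [ 449.13263326 -251.75104641] z [17.74449836 29.06075027 37.12714294] slope [0.52951384 0.03451637]
[ 128  217   53   48 1982] [ 520.40041613 -213.45748098] [ 559.98798459 -173.84385979] [ 540.19420036 -193.65067038] z [27.78190476 36.51508849 37.84181661] slope [0.05692202 0.03297086]
```

View pics/w3.png

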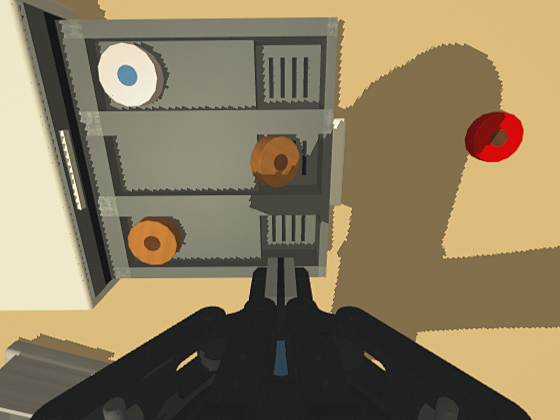

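The disc hangs nose-down at (275,160), tilted about 28° with its trailing edge at the lane end. I'll nudge it from behind, with the finger inside the lane.

```bash
python3 -m creep '{"translation":[[2.8,-1.2,0],[5.6,-2.4,0],[5.6,-2.4,-3],[5.6,-2.4,-5.5],[5.6,-2.4,-6.5],[5.6,-2.4,-6.5],[5.6,-2.4,-6.5]],"delta_rot":[[0,0,0],[0,0,0],[0,0,0],[0,0,0],[0,0,0],[0,0,0],[0,0,0]],"hand":[0,0,0,0,0,0,0]}'
```

```text
clock: 7.0
position: [548.2, -39.4, 29.6]
ee_rot: [0.832, -0.555, 0.001, -0.001]
contact_force: [0.3, 0.5, -0.4]
gripper_width: -0.3
grasp_force: 0.0
```

```bash
python3 -m creep '{"translation":[[-0.64,-0.28,0],[-1.2,-0.51,0],[-1.56,-0.67,0],[-1.93,-0.83,0],[-2.25,-0.96,0],[-2.48,-1.06,0],[-2.48,-1.06,0]],"delta_rot":[[0,0,0],[0,0,0],[0,0,0],[0,0,0],[0,0,0],[0,0,0],[0,0,0]],"hand":[0,0,0,0,0,0,0]}'
python3 -m creep '{"translation":[[0,0,1],[0,0,5],[-1.8,3,6.5],[-3.3,4.4,6.5],[-3.3,4.4,6.5]],"delta_rot":[[0,0,0],[0,0,0],[0,0,0],[0,0,0],[0,0,0]],"hand":[0,0,0,0,0]}'
python3 look.py w4.png
```

```text
clock: 7.88
position: [522.5, -50.1, 28.8]
ee_rot: [0.832, -0.555, -0.0, 0.0]
contact_force: [-0.2, -0.8, 0.1]
gripper_width: -0.1
grasp_force: 0.0
clock: 8.5
position: [489.3, -5.3, 94.8]
ee_rot: [0.833, -0.554, 0.0, -0.001]
contact_force: [-0.7, -0.2, 1.4]
gripper_width: 0.2
grasp_force: 0.0
[489.96484002  -5.68224644  94.61589036] [0.41677689 0.04731308 0.6784313 ]
[ 263  122   49   50 1937] [ 425.3987895  -269.34930773] [ 460.49480425 -234.618596  ] [ 442.94679688 -251.98395187] z [17.15946746 18.56197224 19.96370646] slope [-0.01456084 -0.00186251]
[ 129  205   54   50 2041] [ 520.70166707 -213.04463221] [ 559.95263103 -174.11998838] [ 540.32714905 -193.58231029] z [27.76670348 36.53066832 37.81360638] slope [0.04747662 0.03040751]
```

Cedar A is flat in its pocket (slope about 0, 3 mm from the middle). Now cedar B.

```bash
python3 -m creep '{"translation":[[4.5,2.1,0],[9,4.2,0],[9,4.2,-3],[9,4.2,-4.8],[9,4.2,-5.5],[9,4.2,-5.5]],"delta_rot":[[0,0,0],[0,0,0],[0,0,0],[0,0,0],[0,0,0],[0,0,0]],"hand":[0,0,0,0,0,0]}'
python3 -m creep '{"translation":[[0,0,-0.2],[0,0,-0.35],[0,0,-0.4],[0,0,-0.4]],"delta_rot":[[0,0,0],[0,0,0],[0,0,0],[0,0,0]],"hand":[0,0,0,0]}'
```

```text
clock: 9.3
position: [579.9, 35.5, 38.5]
ee_rot: [0.832, -0.555, -0.0, 0.0]
contact_force: [0.4, 0.2, -0.9]
gripper_width: 0.2
grasp_force: 0.0
clock: 9.8
position: [580.2, 36.1, 36.1]
ee_rot: [0.832, -0.555, 0.001, -0.001]
contact_force: [-1.5, -0.5, 5.6]
gripper_width: -0.1
grasp_force: 2.5
```

```bash
python3 -m creep '{"translation":[[0,0,-0.08],[-0.74,-0.31,-0.08],[-1.66,-0.71,-0.08],[-2.67,-1.14,-0.08],[-3.68,-1.57,-0.08],[-4.69,-2,-0.08],[-5.7,-2.44,-0.08],[-6.44,-2.75,-0.08]],"delta_rot":[[0,0,0],[0,0,0],[0,0,0],[0,0,0],[0,0,0],[0,0,0],[0,0,0],[0,0,0]],"hand":[0,0,0,0,0,0,0,0]}'
python3 -m creep '{"translation":[[-0.74,-0.31,0],[-1.47,-0.63,0],[-2.21,-0.94,0],[-2.76,-1.18,0],[-3.13,-1.34,0],[-3.13,-1.34,0]],"delta_rot":[[0,0,0],[0,0,0],[0,0,0],[0,0,0],[0,0,0],[0,0,0]],"hand":[0,0,0,0,0,0]}'
python3 -m creep '{"translation":[[0,0,1],[0.5,0.2,4],[0,1,5],[-1.5,4,6],[-1.5,4,6]],"delta_rot":[[0,0,0],[0,0,0],[0,0,0],[0,0,0],[0,0,0]],"hand":[0,0,0,0,0]}'
python3 look.py w5.png
```

```text
clock: 10.8
position: [517.8, 9.2, 36.1]
ee_rot: [0.832, -0.554, 0.003, -0.003]
contact_force: [1.5, 1.3, 5.7]
gripper_width: -0.2
grasp_force: 3.0
clock: 11.55
position: [483.6, -5.1, 33.9]
ee_rot: [0.832, -0.555, -0.0, 0.0]
contact_force: [0.5, -0.3, -0.2]
gripper_width: 0.2
grasp_force: 0.0
clock: 12.18
position: [468.2, 36.4, 94.7]
ee_rot: [0.833, -0.554, 0.0, -0.001]
contact_force: [-0.4, -0.6, -0.5]
gripper_width: 0.2
grasp_force: 0.0
[468.38151186  35.87269048  94.27246376] [ 0.0852452  -0.63694537  0.64731413]
[ 257   47   53   59 2422] [ 425.00824596 -269.2113525 ] [ 460.55051772 -233.6702211 ] [ 442.77938184 -251.4407868 ] z [17.01437905 18.53195216 20.01582818] slope [-0.00389762 -0.01579587]
[ 250  137   49   52 1997] [ 431.5715037 -212.827838 ] [ 465.64862085 -174.48843686] [ 448.61006227 -193.65813743] z [17.78761192 28.98194972 37.05370345] slope [0.53300934 0.03497352]
```

View pics/w5.png

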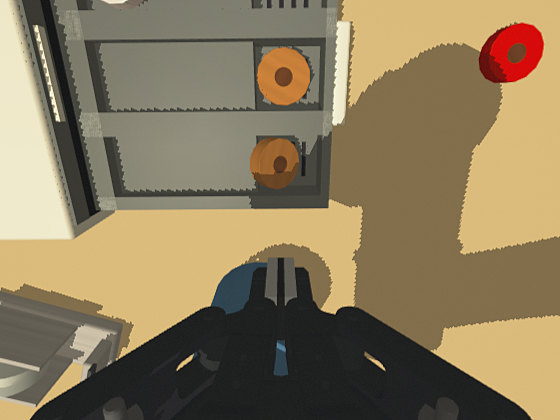

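Same nose-down hang at (275,162), and the first disc lies flat at (284,76). Same nudge, with extra height because the mug is near.

```bash
python3 -m creep '{"translation":[[1,-1,1],[4,-2.3,1],[5.7,-2.3,0],[5.7,-2.3,-3],[5.7,-2.3,-5.5],[5.7,-2.3,-6.5],[5.7,-2.3,-6.5],[5.7,-2.3,-6.5]],"delta_rot":[[0,0,0],[0,0,0],[0,0,0],[0,0,0],[0,0,0],[0,0,0],[0,0,0],[0,0,0]],"hand":[0,0,0,0,0,0,0,0]}'
python3 -m creep '{"translation":[[-0.64,-0.28,0],[-1.2,-0.51,0],[-1.56,-0.67,0],[-1.93,-0.83,0],[-2.25,-0.96,0],[-2.48,-1.06,0],[-2.48,-1.06,0]],"delta_rot":[[0,0,0],[0,0,0],[0,0,0],[0,0,0],[0,0,0],[0,0,0],[0,0,0]],"hand":[0,0,0,0,0,0,0]}'
python3 -m creep '{"translation":[[0,0,1],[0,0,5],[0,0,9],[-1.8,3,12],[-3.3,4.4,12],[-3.3,4.4,12]],"delta_rot":[[0,0,0],[0,0,0],[0,0,0],[0,0,0],[0,0,0],[0,0,0]],"hand":[0,0,0,0,0,0]}'
python3 look.py w6.png; python3 - <<'E'
from h import *
shot('scene','s2.png')
a=cv2.imread('pics/s1.png').astype(int);b=cv2.imread('pics/s2.png').astype(int)
print({k:abs(a-b).max(2)[r].mean().round(1) for k,r in dict(mug=np.s_[165:195,302:330],tape=np.s_[212:255,345:366],pw=np.s_[202:222,172:198],horn=np.s_[205:272,130:156],white=np.s_[212:224,222:236]).items()})
E
```

```text
clock: 13.22
position: [526.9, 12.0, 30.0]
ee_rot: [0.832, -0.555, 0.001, -0.001]
contact_force: [-0.8, -0.3, 0.6]
gripper_width: 0.0
grasp_force: 0.0
clock: 14.1
position: [501.0, 1.4, 29.0]
ee_rot: [0.832, -0.555, -0.0, 0.0]
contact_force: [0.4, -0.4, -0.1]
gripper_width: 0.0
grasp_force: 0.0
clock: 14.85
position: [467.7, 46.1, 150.2]
ee_rot: [0.833, -0.554, 0.0, -0.001]
contact_force: [0.9, 0.1, 1.2]
gripper_width: 0.1
grasp_force: 0.0
[468.20231855  45.75567278 149.78141834] [ 0.65582812  0.09600679 -0.10065586]
[ 266   47   42   47 1569] [ 425.45312143 -268.87258819] [ 459.74897429 -234.02622981] [ 442.60104786 -251.449409  ] z [16.57861085 18.57421726 20.11763074] slope [-0.00665759 -0.02189141]
[ 267  119   40   41 1269] [ 425.05690041 -212.92114409] [ 460.31330975 -177.0816596 ] [ 442.68510508 -195.00140184] z [17.01479665 18.54849735 19.96431489] slope [-0.0138129 -0.0123959]
{'mug': np.float64(2.0), 'tape': np.float64(3.1), 'pw': np.float64(3.4), 'horn': np.float64(3.6), 'white': np.float64(3.6)}
```

View pics/w6.png

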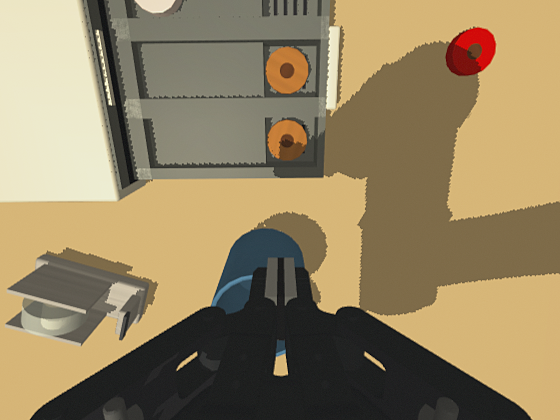

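View pics/s2.png

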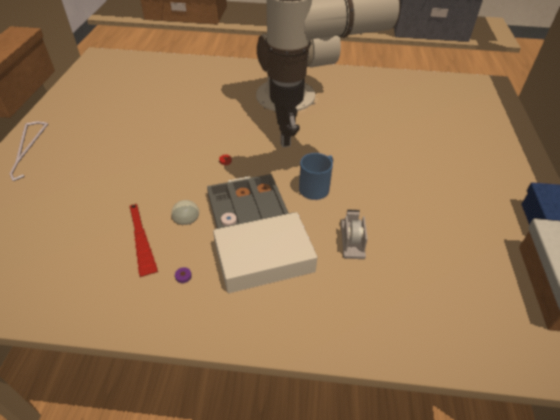

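Both discs lie flat in their pockets, at (287,70) and (287,140) in the wrist view, about 3 mm from the middles. The scene view shows the mug, paperweight, tape dispenser, shoe horn and white disc unmoved, and the gripper is clear.

```bash
python3 -c "
from bench import *
print(job_done())"
```

```text
the job is handed in; nothing more can be done
None
```

I handed the job in at about 15 s of the 64 s allowed: both cedar discs lie flat in their pockets, about 3 mm from the middles, and the white disc, mug, paperweight, tape dispenser and shoe horn show no movement in the final picture; no verdict came back.

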